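# Index the spice carousel to its next station

## Robot

A 6-joint arm with a two-finger parallel gripper is mounted at the origin on a cart in front of the work surface, level with it; the furniture and walls round the work are solid. World frame = base frame: x ahead of the robot, y to its left, z up, the work surface at z = 0. Lengths are in m, angles in degrees, forces in N, time in s.
With the tool pointing down it reaches from about 0.3 to 0.75 m from the base axis. Payload 8.5 kg.
Tool frame: the origin (TCP) lies at the very end of the fingers, on their centre line; the grasp point (between the pads) lies 19 mm behind it (env.hold_point_z is the distance from the TCP to the grasp point, in m); z points along the fingers, y is the line along which they close (so a half turn about z gives the same grasp; the last joint's range is limited). The gripper opens to 85 mm and grips with 20 to 120 N. Pads are 22 mm wide; open, the fingers measure 114 mm over their backs; the gripper's body (76 mm by 85 mm) begins 54 mm behind the grasp point. The pads swing forward as they close: fully open they stand 13 mm farther back than shut.
Start: joints at [59.399, 21.807, 74.336, -0, 83.858, -12.336], TCP at [0.172, 0.522, 0.231] pointing down, gripper open.
Joint ranges: [-178.18, 178.18], [-50.72, 133.34], [12.68, 142.11], [-81.47, 261.47], [9.98, 163.14], [-165.26, 165.26]. Speed limits (degrees/s): [136.94, 136.94, 180, 180, 180, 180].

## Interface

Orientations are given as a 3x3 rotation matrix whose columns are the frame's x, y, z axes.
In Python, from rig import env, optics gives the robot as it stands.
- The arm moves only by the shell command python3 -m jog 'ROWS' [OPENING] [FORCE]. ROWS is JSON, a list of rows, each an object with "linear": the shift along the tool's x, y, z in units of 40 mm (1.0 is 40 mm), a list of three; "roll": the turn about the tool's z in units of 5 degrees (1.0 is 5 degrees). A call has 1 to 12 rows; each row shifts and turns the commanded pose from where the row before left it, along the tool's axes as they then stand; what a row does not reach is not made up. A row lasts 1/12 s, in which the tool goes at most 41.7 mm and 7.16 degrees, less where a joint would pass 70% of its speed; a pose out of reach is approached as far as the arm can. A call is refused whole if a number of a shift passes 1 or a number of a turn 1, either way. A call with a gripper value outside its range is refused whole. OPENING is the opening, from -1 (shut) to 1 (fully open), set as the call begins (- or left out, the last holds). The fingers move at their own pace and stop on an object; FORCE is the grip in N (left out, the last holds). Time passes only in rows, so rows that do not move let the fingers close. It gives the time, the measured TCP pose, the force, the opening and the grip force at its end, in the units of the state.
- env.observe(): the state, without advancing time (a new reading comes with each control period).
- optics.get_image(name): name is "side" or "top"; returns the picture (480x640x3 uint8, red, green, blue); there is no depth.
- optics.calibration(name): a dict with "fov_y" (degrees; the focal length in pixels is half the picture's height over the tangent of half this angle, whatever the lens; pixels are square), "cx", "cy" (the principal point, pixels), "D" ([k1, k2, p1, p2, k3] as OpenCV has them; the pictures are not rectified), "T" (4x4, takes a point from camera to world coordinates). Camera axes: x right, y down, z forward; pixel columns grow to the right and rows downward; lengths in m; the calibration is good to about 2 mm. A picture is of the moment at which its call begins. calibration takes no time and is no camera call.
- env.close_job(): hands the job in; it is judged then, once.
The state is a dict: "time_s": time; "q": joint angles; "qvel": joint speeds; "joint_efforts": joint torques, N m; "position": TCP position; "tool_rot": TCP orientation; "ft_force": force on the tool from outside, world axes, zero at the start; "wrist_torque": the same for the moment, N m; "grip_width": finger opening in m; "gripper_force": force on a finger pad.
Only numpy, scipy, OpenCV 4.12 (cv2) and the standard library are available. Lean on these libraries where they do the work, as an engineer would, in place of code of your own. Each camera call takes 0.05 s, during which the arm holds its last target. There are 200 camera calls.

## Task

Turn the spice carousel anticlockwise (seen from above) by one station and lock it there: pull its sprung index knob up, bring the carousel round, and let the pin drop fully home in the very next hole, whose exact place has to be felt. Turn it gently, never force the carousel against the pin while the pin sits in a hole, do not turn past that hole, and leave the other things on the worktop where they are.

Things in the scene. Friction and masses are not known exactly. Their poses are not given: they have to be found in the camera images.
- stand: fixed round foot of the spice carousel, a dark wooden drum 254 mm across and 26 mm high, fastened to the worktop. Origin: on the carousel's turning axis at worktop level, z up. The hole in which the index pin sits at the start lies on its -x axis, 110 mm from the origin.
- index_ring (a point): middle of the flat top (24 mm above the worktop) of the steel index ring hidden in the stand under the disc. Its holes are 12 mm wide for the 8 mm pin (2 mm play either way) and unevenly drilled: the next one anticlockwise lies 36 to 54 degrees from the starting one, which only feel can tell; another lies 45 degrees clockwise (the wrong way); none between.
- carousel (a joint): angle of the carousel (the disc with the jars) on the stand, rad; 0 at the start, growing anticlockwise seen from above. About 0.06 N m of friction: it stays where it is left. End stops at -1.2 and 1.2 rad. With the pin in a hole the carousel is locked; more than 20 N between pin and hole harms it, and pushing on with 8 N is enough to feel that it is locked.
- disc_top (a point): on the turning axis, on top of the carousel's wooden disc (262 mm across, from 30 to 41 mm above the worktop). The disc carries a steel middle post up to 119 mm above the worktop and three fixed jars up to 147 mm, 76 mm from the axis at 90, 180 and 270 degrees from the index knob. Turns with the disc; its x axis points away from the knob.
- plunger: sprung index plunger, carried by the disc 110 mm from the turning axis: upright black knurled knob 26 mm across, 28 mm high, on an 8 mm steel pin with a round nose, over a steel guide bush 22 mm across (top 69 mm above the worktop). Origin: middle of the knob, 92 mm above the worktop when the pin is home; z up, x towards the turning axis. Slides only up and down, 16 mm to its stop.
- knob_top (a point): middle of the knob's top, 106 mm above the worktop when home. A spring presses the plunger down with 5.5 N when home, 9.5 N at the upper stop. Home, the pin reaches 10 mm into the ring; lifted over 10 mm it is clear. Let go between holes, it rests on the ring 10 mm above home, slides along it with about 2 N of drag, and drops by itself into a hole that comes under it.
- mug: loose mug, about 82 mm across without its handle and 89 mm high, standing on the worktop to the right; origin under its middle. Not to be moved.
- tomato: loose tomato, 76 mm across, 72 mm high, on the worktop to the left; origin under its middle. Not to be moved.
- timer: loose white kitchen timer, a drum 65 mm across and 55 mm high with a bar grip on top, standing on the worktop at the far right; origin under its middle. Not to be moved.

How it is judged:
By the outcome, as a careful person would: the job done as asked, in the order asked, and still so for the second after the job is handed in, with the robot touching nothing.
It also fails if it takes over 48 s, if anything falls off the work surface, if the arm or the gripper's body presses on something with over 40 N, if the wrist force passes 120 N, or if a joint passes its speed limit or range.

## Working session

There is one attempt and no reset: what is moved stays moved. The work goes in short steps, Python scripts to look and compute and a shell command to move; the robot and the scene stay as the last step left them, time stands still between calls to the robot, and variables do not carry over. Pictures are saved under pics/ and viewed, at most 10 in all, crops included, and the job is handed in when it is done.

```bash
mkdir -p pics; ls; python3 - <<'E'
from rig import env, optics
import cv2
for n in("top","side"):
    cv2.imwrite(f"pics/{n}0.png",optics.get_image(n)[:,:,::-1]); print(n,optics.calibration(n))
s=env.observe(); print(s, env.hold_point_z)
E
```

```text
pics
top {'fov_y': 44.115127107043286, 'cx': 316.6204474763361, 'cy': 242.11193646093233, 'D': array([-0.03071397,  0.        ,  0.        ,  0.        ,  0.        ]), 'T': array([[ 0.11963909, -0.94598836,  0.30131796,  0.03758157],
       [-0.99279505, -0.11195485,  0.04270942, -0.12163309],
       [-0.00666861, -0.3042567 , -0.95256674,  1.57195993],
       [ 0.        ,  0.        ,  0.        ,  1.        ]])}
side {'fov_y': 55.35270491770591, 'cx': 324.12621879378077, 'cy': 239.16990408492236, 'D': array([-0.11038322,  0.        ,  0.        ,  0.        ,  0.        ]), 'T': array([[ 0.99110924, -0.04377035,  0.12564488,  0.36033252],
       [-0.13162218, -0.46055726,  0.87781696, -1.17695371],
       [ 0.01944431, -0.88655015, -0.46222371,  0.68294275],
       [ 0.        ,  0.        ,  0.        ,  1.        ]])}
{'time_s': 0.1, 'q': array([ 5.94007503e+01,  2.18347885e+01,  7.43786381e+01,  1.15358092e-03,
        8.38590938e+01, -1.23326286e+01]), 'qvel': array([ 0.04997216, -0.19928943, -0.1104087 , -0.04383046, -0.0188756 ,
        0.03575563]), 'joint_efforts': array([ 3.91451293e-03, -4.49224162e+01, -2.31658083e+01, -1.69734972e-04,
        3.62715422e-03,  1.51320296e-05]), 'position': array([0.17222197, 0.5220614 , 0.23080591]), 'tool_rot': array([[-9.49607465e-01,  3.13440943e-01, -6.61519535e-04],
       [ 3.13441508e-01,  9.49606896e-01, -1.07927561e-03],
       [ 2.89894346e-04, -1.23223586e-03, -9.99999199e-01]]), 'ft_force': array([ 0.36417839, -0.17104325, -0.25979065]), 'wrist_torque': array([-0.02744436,  0.01449589, -0.03622081]), 'gripper_force': 0.0, 'grip_width': 0.08511647145005026} 0.0187
```

View pics/top0.png

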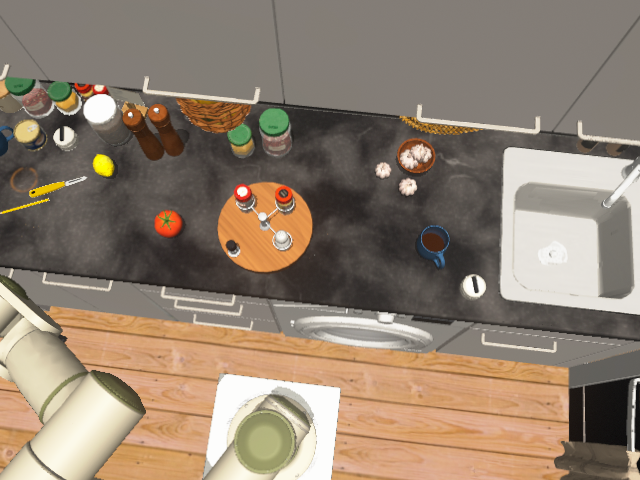

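View pics/side0.png

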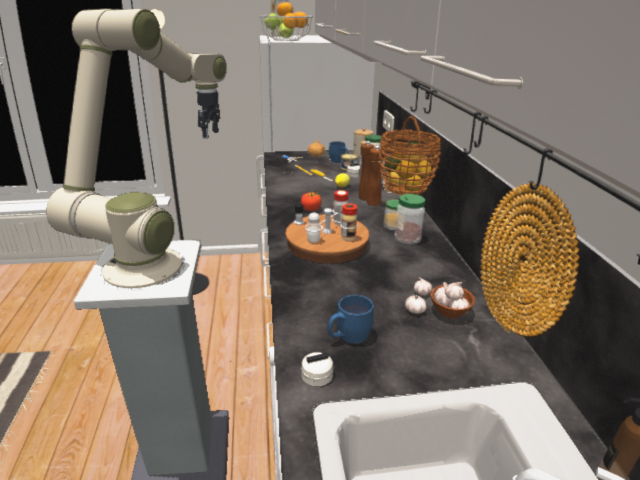

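The top view shows the carousel around (265,226), with the black knob at about (232,246), the tomato at (168,223), the mug at (433,240) and the timer at (473,287). In the side view the knob is at about (298,214). I'll take an enlarged crop to measure from.

```bash
cat > h.py <<'E'
import numpy as np, cv2
from rig import env, optics
def K(c):
    f=240/np.tan(np.radians(c["fov_y"]/2)); return np.array([[f,0,c["cx"]],[0,f,c["cy"]],[0,0,1]])
def ray(n,uv):
    c=optics.calibration(n); p=cv2.undistortPoints(np.array([[uv]],float),K(c),c["D"])[0,0]
    return c["T"][:3,3], c["T"][:3,:3]@np.r_[p,1]
def px2w(n,uv,z):
    o,d=ray(n,uv); return o+d*(z-o[2])/d[2]
def w2px(n,P):
    c=optics.calibration(n); T=np.linalg.inv(c["T"]); r=cv2.Rodrigues(T[:3,:3])[0]
    return cv2.projectPoints(np.array(P,float).reshape(-1,1,3),r,T[:3,3],K(c),c["D"])[0][:,0]
E
python3 - <<'E'
import cv2
a=cv2.imread("pics/top0.png")[175:280,205:325]; b=cv2.imread("pics/side0.png")[180:265,275:380]
a=cv2.resize(a,None,fx=5,fy=5,interpolation=cv2.INTER_CUBIC); cv2.imwrite("pics/topc.png",a)
E
```

```text
(no output)
```

View pics/topc.png

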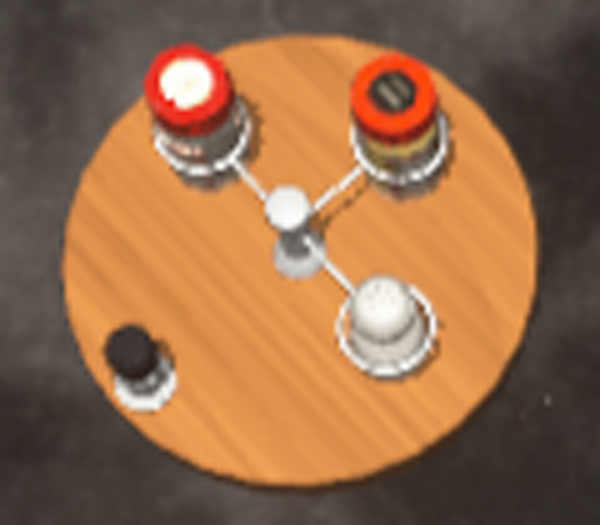

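The crop shows the disc spanning (63..537, 35..487), the middle post's top at (288,207) and the knob's top at (131,347).

```bash
python3 - <<'E'
from h import *
from scipy.optimize import least_squares
im=cv2.imread("pics/top0.png"); hsv=cv2.cvtColor(im,cv2.COLOR_BGR2HSV)
m=((hsv[...,0]<22)&(hsv[...,1]>90)&(hsv[...,2]>110)).astype(np.uint8); m[:175]=0;m[280:]=0;m[:,:205]=0;m[:,325:]=0
c=max(cv2.findContours(m,0,1)[0],key=cv2.contourArea)
h=cv2.convexHull(c)[:,0]
P=np.array([px2w("top",p,.041)[:2] for p in h])
r=least_squares(lambda x:np.hypot(*(P-x[:2]).T)-.131,[.45,0],loss="soft_l1",f_scale=.002)
C=r.x; print("centre",C,"resid",np.abs(r.fun).mean(), "rad",np.hypot(*(P-C).T).mean())
q=lambda u,v:((u+.5)/5-.5+205,(v+.5)/5-.5+175)
print("post",px2w("top",q(288,205),.119))
k=px2w("top",q(131,346),.106);b=px2w("top",q(147,388),.041);print("knob",k,"base",b)
d=k[:2]-C;print(np.hypot(*d),np.degrees(np.arctan2(d[1],d[0])));d=b[:2]-C;print(np.hypot(*d),np.degrees(np.arctan2(d[1],d[0])))
for n,u,v in(("j1",190,82),("j2",394,92),("j3",383,300)):
    d=px2w("top",q(u,v),.147)[:2]-C;print(n,np.hypot(*d),np.degrees(np.arctan2(d[1],d[0])))
print("side post",px2w("side",(328,212),.119),"knob",px2w("side",(298,209),.106))
for n,p in(("tom",(168,224)),("mug",(433,241)),("timer",(473,290))):print(n,px2w("top",p,.06))
E
```

```text
centre [0.55337982 0.09470722] resid 0.0014186046614227802 rad 0.13209124734158298
post [0.55271835 0.09355261 0.119     ]
knob [0.47049579 0.16515236 0.106     ] base [0.46719091 0.16536733 0.041     ]
0.10877628507184764 139.63798554246944
0.11145123925160365 140.65413106615972
j1 0.07528517392719733 47.466103020742445
j2 0.07686632398127746 -41.354756067894826
j3 0.08249674772614295 -132.51497254692185
side post [0.54855085 0.06837994 0.119     ] knob [0.46279703 0.12808458 0.106     ]
tom [0.51967684 0.35326549 0.06      ]
mug [ 0.55562406 -0.36331322  0.06      ]
timer [ 0.43343807 -0.47545308  0.06      ]
```

Centre ≈ (0.553, 0.094) and knob ≈ 139.5° → (0.469, 0.166). The radius measured 109–111 mm and the jar angles agree. I'll move over the knob and roll so that the fingers close radially, which keeps the grip from loading the pin.

```bash
python3 -m jog '[{"linear":[-0.82,-0.51,0],"roll":0},{"linear":[-0.82,-0.51,0],"roll":0},{"linear":[-0.82,-0.51,0],"roll":0},{"linear":[-0.82,-0.51,0],"roll":0},{"linear":[-0.82,-0.51,0],"roll":0},{"linear":[-0.82,-0.51,0],"roll":0},{"linear":[-0.82,-0.51,0],"roll":0},{"linear":[-0.82,-0.51,0],"roll":0},{"linear":[-0.82,-0.51,0],"roll":0},{"linear":[-0.82,-0.51,0],"roll":0},{"linear":[-0.82,-0.51,0],"roll":0},{"linear":[-0.82,-0.51,0],"roll":0}]' 0.3 20
python3 -m jog '[{"linear":[0,0,0],"roll":1},{"linear":[0,0,0],"roll":1},{"linear":[0,0,0],"roll":1},{"linear":[0,0,0],"roll":1},{"linear":[0,0,0],"roll":1},{"linear":[0,0,0],"roll":1},{"linear":[0,0,0],"roll":1},{"linear":[0,0,0],"roll":1},{"linear":[0,0,0],"roll":1},{"linear":[0,0,0],"roll":1},{"linear":[0,0,0],"roll":1},{"linear":[0,0,0],"roll":1}]'
python3 -m jog '[{"linear":[0,0,0],"roll":1},{"linear":[0,0,0],"roll":1},{"linear":[0,0,0],"roll":1},{"linear":[0,0,0],"roll":1},{"linear":[0,0,0],"roll":1},{"linear":[0,0,0],"roll":1},{"linear":[0,0,0],"roll":1},{"linear":[0,0,0],"roll":1},{"linear":[0,0,0],"roll":1},{"linear":[0,0,0],"roll":1},{"linear":[0,0,0],"roll":0.4},{"linear":[0,0,0],"roll":0}]'
cat >> h.py <<'E'
C=np.array([.5532,.0942])
def st():
    s=env.observe();R=s["tool_rot"];p=s["position"];d=p[:2]-C
    yaw=np.degrees(np.arctan2(R[1,1],R[0,1])); th=np.degrees(np.arctan2(d[1],d[0]))
    t=np.radians(th); f=s["ft_force"]
    print("t%.2f pos %s yaw_y %.2f rad %.4f th %.2f Frad %.2f Ftan %.2f Fz %.2f w %.4f gf %.1f q6 %.1f"%(s["time_s"],p.round(4),yaw,np.hypot(*d),th,f[0]*np.cos(t)+f[1]*np.sin(t),-f[0]*np.sin(t)+f[1]*np.cos(t),f[2],s["grip_width"],s["gripper_force"],s["q"][5]))
    return s
def goto(th,rad,z,tyaw=None):
    "tool-axis shift in 40mm units to reach (th,rad,z); roll units"
    s=env.observe();t=np.radians(th);P=np.r_[C+rad*np.array([np.cos(t),np.sin(t)]),z]
    print("shift",(s["tool_rot"].T@(P-s["position"])/.04).round(3))
E
python3 -c "
from h import *
st();goto(139.5,.11,.076)
cv2.imwrite('pics/top1.png',cv2.resize(optics.get_image('top')[170:285,195:325,::-1],None,fx=5,fy=5,interpolation=2))"
```

```text
time_s: 1.1
position: [0.4702, 0.1647, 0.2312]
tool_rot: [[-0.95, 0.314, -0.001], [0.314, 0.95, 0.0], [0.0, -0.0, -1.0]]
ft_force: [-0.8, 0.2, -0.1]
grip_width: 0.0555
gripper_force: 0.0
time_s: 2.1
position: [0.4692, 0.1664, 0.231]
tool_rot: [[-0.199, 0.98, -0.001], [0.98, 0.199, -0.0], [0.0, -0.001, -1.0]]
ft_force: [0.4, -0.1, 0.3]
grip_width: 0.0558
gripper_force: 0.0
time_s: 3.1
position: [0.4692, 0.1664, 0.231]
tool_rot: [[0.647, 0.762, -0.001], [0.762, -0.647, -0.0], [-0.001, -0.001, -1.0]]
ft_force: [0.6, 0.0, -0.5]
grip_width: 0.0553
gripper_force: 0.0
t3.10 pos [0.4692 0.1664 0.231 ] yaw_y -40.34 rad 0.1107 th 139.29 Frad -0.40 Ftan -0.40 Fz -0.53 w 0.0553 gf 0.0 q6 46.2
shift [-0.008  0.021  3.875]
```

View pics/top1.png

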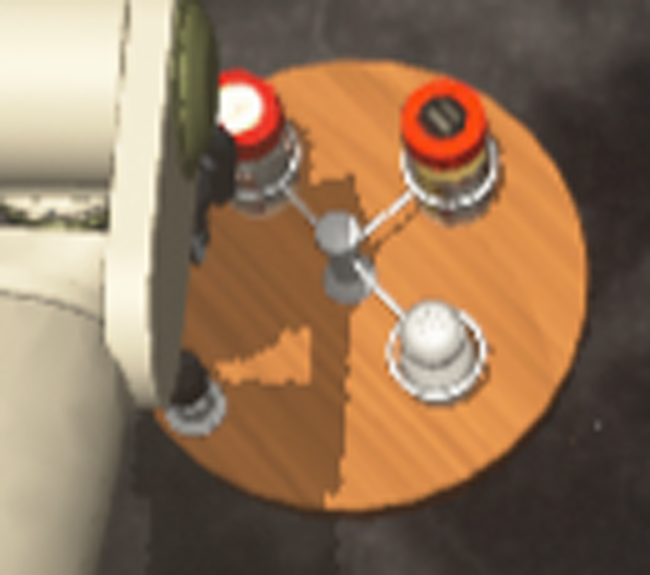

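The knob at (188,375) is partly hidden under the arm, and the measured pose agrees with the plan. I'll descend, the last part slowly.

```bash
python3 -m jog '[{"linear":[0,0,0.6],"roll":0},{"linear":[0,0,0.6],"roll":0},{"linear":[0,0,0.6],"roll":0},{"linear":[0,0,0.6],"roll":0},{"linear":[0,0,0.4],"roll":0},{"linear":[0,0,0],"roll":0}]' - && python3 -c "
from h import *
st()"
python3 -m jog '[{"linear":[0,0.02,0.2],"roll":0},{"linear":[0,0,0.2],"roll":0},{"linear":[0,0,0.2],"roll":0},{"linear":[0,0,0.2],"roll":0},{"linear":[0,0,0.2],"roll":0},{"linear":[0,0,0.08],"roll":0},{"linear":[0,0,0],"roll":0}]' - && python3 -c "
from h import *
st()
cv2.imwrite('pics/side1.png',cv2.resize(optics.get_image('side')[120:280,230:400,::-1],None,fx=3.5,fy=3.5,interpolation=2))"
```

```text
time_s: 3.65
position: [0.4678, 0.1662, 0.1164]
tool_rot: [[0.645, 0.764, -0.006], [0.764, -0.645, -0.001], [-0.005, -0.004, -1.0]]
ft_force: [0.8, -0.1, -0.9]
grip_width: 0.0554
gripper_force: 0.0
t3.65 pos [0.4678 0.1662 0.1164] yaw_y -40.19 rad 0.1117 th 139.87 Frad -0.71 Ftan -0.45 Fz -0.86 w 0.0554 gf 0.0 q6 46.1
time_s: 4.23
position: [0.4697, 0.1659, 0.0753]
tool_rot: [[0.646, 0.763, -0.002], [0.763, -0.646, -0.0], [-0.001, -0.001, -1.0]]
ft_force: [-0.5, -0.1, -0.2]
grip_width: 0.0556
gripper_force: 0.0
t4.23 pos [0.4697 0.1659 0.0753] yaw_y -40.26 rad 0.1101 th 139.36 Frad 0.34 Ftan 0.36 Fz -0.18 w 0.0556 gf 0.0 q6 46.1
```

View pics/side1.png

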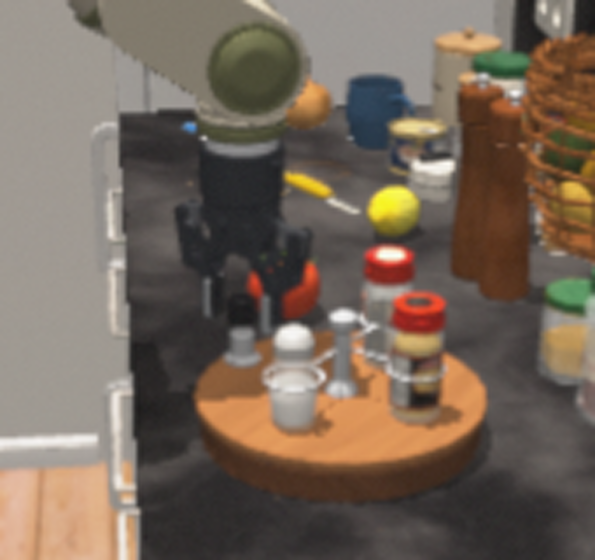

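The side crop shows the knob at (240,308), centred between the finger tips at (210,297) and (267,312). I'll close gently.

```bash
python3 -m jog '[{"linear":[0,0,0],"roll":0},{"linear":[0,0,0],"roll":0},{"linear":[0,0,0],"roll":0},{"linear":[0,0,0],"roll":0},{"linear":[0,0,0],"roll":0},{"linear":[0,0,0],"roll":0}]' -1 25 && python3 -c "
from h import *
st()"
```

```text
time_s: 4.78
position: [0.4695, 0.1664, 0.0766]
tool_rot: [[0.646, 0.763, -0.001], [0.763, -0.646, 0.001], [0.0, -0.001, -1.0]]
ft_force: [-4.2, 3.1, 6.2]
grip_width: 0.0249
gripper_force: 24.7
t4.78 pos [0.4695 0.1664 0.0766] yaw_y -40.26 rad 0.1106 th 139.21 Frad 5.24 Ftan 0.39 Fz 6.15 w 0.0249 gf 24.7 q6 46.1
```

```bash
python3 -m jog '[{"linear":[0,-0.01,-0.06],"roll":0},{"linear":[0,0,-0.07],"roll":0},{"linear":[0,0,-0.07],"roll":0},{"linear":[0,0,-0.07],"roll":0},{"linear":[0,0,-0.07],"roll":0},{"linear":[0,0,0],"roll":0},{"linear":[0,0,0],"roll":0}]' -1 45 && python3 -c "
from h import *
st()
cv2.imwrite('pics/side2.png',cv2.resize(optics.get_image('side')[160:260,260:380,::-1],None,fx=5,fy=5,interpolation=2))"
```

```text
time_s: 5.37
position: [0.4693, 0.1662, 0.0895]
tool_rot: [[0.646, 0.763, -0.001], [0.763, -0.646, 0.0], [-0.001, -0.001, -1.0]]
ft_force: [-2.3, 2.7, -9.7]
grip_width: 0.0247
gripper_force: 44.6
t5.37 pos [0.4693 0.1662 0.0895] yaw_y -40.27 rad 0.1106 th 139.36 Frad 3.53 Ftan -0.51 Fz -9.68 w 0.0247 gf 44.6 q6 46.1
```

View pics/side2.png

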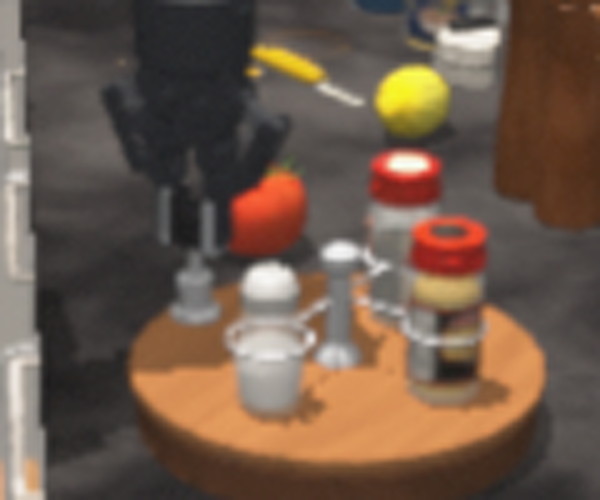

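The knob is up: z rose 12.9 mm, the spring load is about 9.7 N and the steel pin is visible at (195,262). Now I'll turn it gently about 30° along the arc, staying short of the earliest possible hole at about 35°.

```bash
python3 -m jog '[{"linear":[-0.072,0.001,0],"roll":-0.3},{"linear":[-0.072,0.001,0],"roll":-0.3},{"linear":[-0.072,0.001,0],"roll":-0.3},{"linear":[-0.072,0.001,0],"roll":-0.3}]' - && python3 -c "
from h import *
st()"
```

```text
time_s: 5.75
position: [0.4621, 0.157, 0.0894]
tool_rot: [[0.562, 0.827, -0.002], [0.827, -0.562, 0.0], [-0.001, -0.001, -1.0]]
ft_force: [-2.7, 2.8, -9.5]
grip_width: 0.0245
gripper_force: 44.7
t5.75 pos [0.4621 0.157  0.0894] yaw_y -34.19 rad 0.1106 th 145.41 Frad 3.83 Ftan -0.76 Fz -9.47 w 0.0245 gf 44.7 q6 39.0
```

Low tangential force, so it turns freely. I'll continue to about 29°.

```bash
python3 -m jog '[{"linear":[-0.072,0.001,0],"roll":-0.3},{"linear":[-0.072,0.001,0],"roll":-0.3},{"linear":[-0.072,0.001,0],"roll":-0.3},{"linear":[-0.072,0.001,0],"roll":-0.3},{"linear":[-0.072,0.001,0],"roll":-0.3},{"linear":[-0.072,0.001,0],"roll":-0.3},{"linear":[-0.072,0.001,0],"roll":-0.3},{"linear":[-0.072,0.001,0],"roll":-0.3}]' - && python3 -c "
from h import *
st()"
python3 -m jog '[{"linear":[-0.072,0.001,0],"roll":-0.3},{"linear":[-0.072,0.001,0],"roll":-0.3},{"linear":[-0.072,0.001,0],"roll":-0.3},{"linear":[-0.072,0.001,0],"roll":-0.3},{"linear":[-0.072,0.001,0],"roll":-0.3},{"linear":[-0.072,0.001,0],"roll":-0.3},{"linear":[-0.072,0.001,0],"roll":-0.3},{"linear":[0,0,0],"roll":0}]' - && python3 -c "
from h import *
st()"
```

```text
time_s: 6.42
position: [0.451, 0.1367, 0.0893]
tool_rot: [[0.378, 0.926, -0.002], [0.926, -0.378, 0.0], [-0.001, -0.002, -1.0]]
ft_force: [-4.3, 2.7, -9.3]
grip_width: 0.0247
gripper_force: 44.7
t6.42 pos [0.451  0.1367 0.0893] yaw_y -22.18 rad 0.1107 th 157.42 Frad 4.98 Ftan -0.84 Fz -9.29 w 0.0247 gf 44.7 q6 24.6
time_s: 7.08
position: [0.4449, 0.1171, 0.0893]
tool_rot: [[0.203, 0.979, -0.003], [0.979, -0.203, -0.0], [-0.001, -0.003, -1.0]]
ft_force: [-5.2, 1.3, -9.2]
grip_width: 0.0245
gripper_force: 44.7
t7.08 pos [0.4449 0.1171 0.0893] yaw_y -11.71 rad 0.1107 th 168.04 Frad 5.34 Ftan -0.24 Fz -9.21 w 0.0245 gf 44.7 q6 11.7
```

At +28.6°. I'll lower until the pin rests on the ring, then release and roll 90° so a finger can push the knob tangentially while the plunger stays free.

```bash
python3 -m jog '[{"linear":[0,0,0.03],"roll":0},{"linear":[0,0,0.03],"roll":0},{"linear":[0,0,0.02],"roll":0},{"linear":[0,0,0],"roll":0}]' - && python3 -c "
from h import *
st()"
python3 -m jog '[{"linear":[0,0,0],"roll":0},{"linear":[0,0,0],"roll":0},{"linear":[0,0,0],"roll":0},{"linear":[0,0,0],"roll":0}]' 0.3 20 && python3 -c "
from h import *
st();goto(168.0,.1102,.076)"
```

```text
time_s: 7.42
position: [0.445, 0.1175, 0.0864]
tool_rot: [[0.204, 0.979, -0.003], [0.979, -0.204, -0.0], [-0.001, -0.002, -1.0]]
ft_force: [-6.3, 0.9, -5.1]
grip_width: 0.0242
gripper_force: 45.2
t7.42 pos [0.445  0.1175 0.0864] yaw_y -11.80 rad 0.1107 th 167.84 Frad 6.37 Ftan 0.50 Fz -5.06 w 0.0242 gf 45.2 q6 11.8
time_s: 7.75
position: [0.4469, 0.1174, 0.0871]
tool_rot: [[0.204, 0.979, 0.002], [0.979, -0.204, -0.0], [0.0, 0.002, -1.0]]
ft_force: [-0.0, 0.2, -0.2]
grip_width: 0.0555
gripper_force: 0.0
t7.75 pos [0.4469 0.1174 0.0871] yaw_y -11.79 rad 0.1088 th 167.70 Frad 0.08 Ftan -0.16 Fz -0.17 w 0.0555 gf 0.0 q6 11.8
shift [-0.014 -0.037  0.278]
```

```bash
python3 -m jog '[{"linear":[-0.01,-0.04,0],"roll":1},{"linear":[0,0,0],"roll":1},{"linear":[0,0,0],"roll":1},{"linear":[0,0,0],"roll":1},{"linear":[0,0,0],"roll":1},{"linear":[0,0,0],"roll":1},{"linear":[0,0,0],"roll":1},{"linear":[0,0,0],"roll":1},{"linear":[0,0,0],"roll":1},{"linear":[0,0,0],"roll":1},{"linear":[0,0,0],"roll":1},{"linear":[0,0,0],"roll":1}]' -
python3 -m jog '[{"linear":[0,0,0],"roll":1},{"linear":[0,0,0],"roll":1},{"linear":[0,0,0],"roll":1},{"linear":[0,0,0],"roll":1},{"linear":[0,0,0],"roll":1},{"linear":[0,0,0],"roll":1},{"linear":[0,0,0.13],"roll":0},{"linear":[0,0,0.13],"roll":0},{"linear":[0,0,0],"roll":0}]' 0
python3 -c "
from h import *
st()
cv2.imwrite('pics/side3.png',cv2.resize(optics.get_image('side')[160:260,260:380,::-1],None,fx=5,fy=5,interpolation=2))"
```

```text
time_s: 8.75
position: [0.4449, 0.1173, 0.0869]
tool_rot: [[0.951, 0.309, 0.002], [0.309, -0.951, -0.0], [0.001, 0.001, -1.0]]
ft_force: [0.5, -0.5, 0.1]
grip_width: 0.0554
gripper_force: 0.0
time_s: 9.5
position: [0.444, 0.1174, 0.0752]
tool_rot: [[0.979, -0.202, -0.001], [-0.202, -0.979, -0.0], [-0.001, 0.0, -1.0]]
ft_force: [-0.5, 0.0, -0.4]
grip_width: 0.0426
gripper_force: 0.0
t9.50 pos [0.444  0.1174 0.0752] yaw_y -101.63 rad 0.1116 th 168.02 Frad 0.49 Ftan 0.10 Fz -0.44 w 0.0426 gf 0.0 q6 101.6
```

View pics/side3.png

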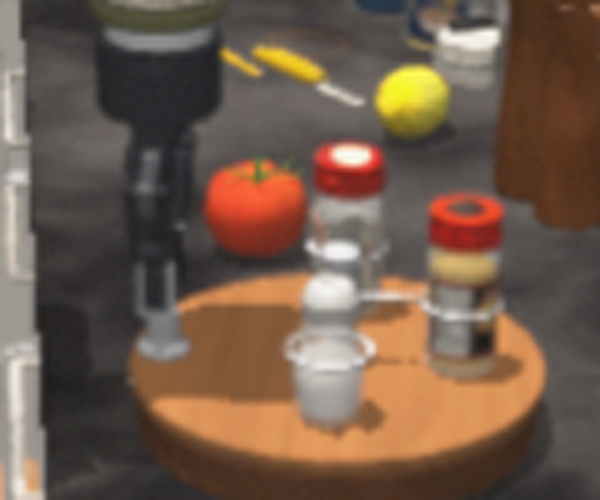

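The fingers now straddle the free knob tangentially, with its bush at (163,335). I'll approach until contact, then carry it on to about 34°.

```bash
cat > chk.py <<'E'
from h import *
import sys
s=st(); sys.exit(abs(s["ft_force"][:2]@s["tool_rot"][:2,1])>5)
E
python3 -m jog '[{"linear":[0.02,0.06,0],"roll":0},{"linear":[0.02,0.06,0],"roll":0},{"linear":[0,0.06,0],"roll":0},{"linear":[0,0,0],"roll":0}]' - >/dev/null && python3 chk.py &&
python3 -m jog '[{"linear":[0.002,0.024,0],"roll":-0.1},{"linear":[0.002,0.024,0],"roll":-0.1}]' - >/dev/null && python3 chk.py &&
python3 -m jog '[{"linear":[0.002,0.024,0],"roll":-0.1},{"linear":[0.002,0.024,0],"roll":-0.1}]' - >/dev/null && python3 chk.py &&
python3 -m jog '[{"linear":[0.002,0.024,0],"roll":-0.1},{"linear":[0.002,0.024,0],"roll":-0.1}]' - >/dev/null && python3 chk.py &&
python3 -m jog '[{"linear":[0.002,0.024,0],"roll":-0.1},{"linear":[0.002,0.024,0],"roll":-0.1}]' - >/dev/null && python3 chk.py
```

```text
t9.88 pos [0.4445 0.1096 0.0762] yaw_y -101.77 rad 0.1098 th 171.93 Frad 0.27 Ftan 0.14 Fz -0.27 w 0.0427 gf 0.0 q6 100.8False
```

```bash
sed -i 's/sys.exit(\(.*\))$/sys.exit(int(\1))/' chk.py
python3 -m jog '[{"linear":[0.002,0.024,0],"roll":-0.1},{"linear":[0.002,0.024,0],"roll":-0.1}]' - >/dev/null && python3 chk.py &&
python3 -m jog '[{"linear":[0.002,0.024,0],"roll":-0.1},{"linear":[0.002,0.024,0],"roll":-0.1}]' - >/dev/null && python3 chk.py &&
python3 -m jog '[{"linear":[0.002,0.024,0],"roll":-0.1},{"linear":[0.002,0.024,0],"roll":-0.1}]' - >/dev/null && python3 chk.py &&
python3 -m jog '[{"linear":[0.002,0.024,0],"roll":-0.1},{"linear":[0.002,0.024,0],"roll":-0.1}]' - >/dev/null && python3 chk.py
```

```text
t10.05 pos [0.4445 0.1083 0.0763] yaw_y -100.73 rad 0.1097 th 172.59 Frad -0.76 Ftan -4.64 Fz -0.16 w 0.0427 gf 2.5 q6 99.5
t10.22 pos [0.4443 0.1066 0.0763] yaw_y -99.72 rad 0.1096 th 173.48 Frad -0.81 Ftan -6.68 Fz 1.07 w 0.0425 gf 3.1 q6 98.2
```

```bash
python3 -m jog '[{"linear":[0,0,0],"roll":0},{"linear":[0,0,0],"roll":0}]' - >/dev/null && python3 chk.py; python3 -m jog '[{"linear":[0.001,0.012,0],"roll":-0.05},{"linear":[0.001,0.012,0],"roll":-0.05}]' - >/dev/null ; python3 chk.py;python3 -m jog '[{"linear":[0,0,0],"roll":0},{"linear":[0,0,0],"roll":0}]' - >/dev/null ; python3 chk.py
```

```text
t10.38 pos [0.4441 0.1062 0.0762] yaw_y -99.75 rad 0.1097 th 173.72 Frad -0.29 Ftan -2.43 Fz 0.03 w 0.0430 gf 0.7 q6 98.3
t10.55 pos [0.4441 0.1055 0.0762] yaw_y -99.25 rad 0.1097 th 174.11 Frad -0.82 Ftan -5.88 Fz 1.58 w 0.0428 gf 2.7 q6 97.6
t10.72 pos [0.4441 0.1054 0.0762] yaw_y -99.27 rad 0.1097 th 174.14 Frad -0.44 Ftan -4.37 Fz 1.03 w 0.0425 gf 2.5 q6 97.7
```

Drag is about 4–6 N while moving, and the knob advances with the tool. I'll continue in 0.5° steps and stop if the force passes 8 N.

```bash
sed -i 's/>5/>8/' chk.py
python3 -m jog '[{"linear":[0.001,0.012,0],"roll":-0.05},{"linear":[0.001,0.012,0],"roll":-0.05}]' - >/dev/null && python3 chk.py &&
python3 -m jog '[{"linear":[0.001,0.012,0],"roll":-0.05},{"linear":[0.001,0.012,0],"roll":-0.05}]' - >/dev/null && python3 chk.py &&
python3 -m jog '[{"linear":[0.001,0.012,0],"roll":-0.05},{"linear":[0.001,0.012,0],"roll":-0.05}]' - >/dev/null && python3 chk.py &&
python3 -m jog '[{"linear":[0.001,0.012,0],"roll":-0.05},{"linear":[0.001,0.012,0],"roll":-0.05}]' - >/dev/null && python3 chk.py &&
python3 -m jog '[{"linear":[0.001,0.012,0],"roll":-0.05},{"linear":[0.001,0.012,0],"roll":-0.05}]' - >/dev/null && python3 chk.py &&
python3 -m jog '[{"linear":[0.001,0.012,0],"roll":-0.05},{"linear":[0.001,0.012,0],"roll":-0.05}]' - >/dev/null && python3 chk.py &&
python3 -m jog '[{"linear":[0.001,0.012,0],"roll":-0.05},{"linear":[0.001,0.012,0],"roll":-0.05}]' - >/dev/null && python3 chk.py &&
python3 -m jog '[{"linear":[0.001,0.012,0],"roll":-0.05},{"linear":[0.001,0.012,0],"roll":-0.05}]' - >/dev/null && python3 chk.py
```

```text
t10.88 pos [0.444  0.1045 0.0762] yaw_y -98.76 rad 0.1097 th 174.63 Frad -0.38 Ftan -5.15 Fz 1.63 w 0.0425 gf 2.6 q6 97.0
t11.05 pos [0.4439 0.1035 0.0762] yaw_y -98.26 rad 0.1097 th 175.15 Frad -1.18 Ftan -4.12 Fz 1.63 w 0.0429 gf 2.3 q6 96.4
t11.22 pos [0.4438 0.1026 0.0762] yaw_y -97.75 rad 0.1097 th 175.63 Frad -0.55 Ftan -4.51 Fz 1.55 w 0.0425 gf 2.2 q6 95.8
t11.38 pos [0.4437 0.1016 0.0762] yaw_y -97.25 rad 0.1097 th 176.14 Frad -1.06 Ftan -6.64 Fz 2.72 w 0.0426 gf 3.2 q6 95.2
t11.55 pos [0.4437 0.1005 0.0762] yaw_y -96.75 rad 0.1097 th 176.69 Frad -0.38 Ftan -6.04 Fz 1.82 w 0.0428 gf 3.0 q6 94.5
t11.72 pos [0.4436 0.0995 0.0762] yaw_y -96.25 rad 0.1097 th 177.23 Frad -0.26 Ftan -5.73 Fz 2.81 w 0.0425 gf 2.7 q6 93.9
t11.88 pos [0.4435 0.0985 0.0761] yaw_y -95.74 rad 0.1097 th 177.74 Frad -0.22 Ftan -4.17 Fz 2.23 w 0.0425 gf 2.3 q6 93.3
t12.05 pos [0.4435 0.0976 0.0761] yaw_y -95.25 rad 0.1098 th 178.20 Frad -0.58 Ftan -2.24 Fz -1.23 w 0.0426 gf 1.4 q6 92.6
```

The force fell and Fz changed sign, which may be the drop. I'll continue carefully.

```bash

python3 -m jog '[{"linear":[0,0,0],"roll":0}]' - >/dev/null ; python3 chk.py 
python3 -m jog '[{"linear":[0.001,0.012,0],"roll":-0.05},{"linear":[0.001,0.012,0],"roll":-0.05}]' - >/dev/null && python3 chk.py &&
python3 -m jog '[{"linear":[0.001,0.012,0],"roll":-0.05},{"linear":[0.001,0.012,0],"roll":-0.05}]' - >/dev/null && python3 chk.py &&
python3 -m jog '[{"linear":[0.001,0.012,0],"roll":-0.05},{"linear":[0.001,0.012,0],"roll":-0.05}]' - >/dev/null && python3 chk.py &&
python3 -m jog '[{"linear":[0.001,0.012,0],"roll":-0.05},{"linear":[0.001,0.012,0],"roll":-0.05}]' - >/dev/null && python3 chk.py
```

```text
t12.13 pos [0.4434 0.0973 0.076 ] yaw_y -95.23 rad 0.1098 th 178.39 Frad -0.32 Ftan -1.21 Fz 0.82 w 0.0426 gf 0.5 q6 92.7
t12.30 pos [0.4434 0.0964 0.076 ] yaw_y -94.75 rad 0.1098 th 178.84 Frad 0.45 Ftan -3.33 Fz 1.02 w 0.0424 gf 1.6 q6 92.0
t12.47 pos [0.4435 0.0958 0.0761] yaw_y -94.25 rad 0.1097 th 179.18 Frad -0.02 Ftan -4.61 Fz 1.05 w 0.0433 gf 2.1 q6 91.4
t12.63 pos [0.4435 0.0949 0.0761] yaw_y -93.75 rad 0.1097 th 179.65 Frad 0.17 Ftan -5.40 Fz 1.76 w 0.0428 gf 2.8 q6 90.8
t12.80 pos [0.4435 0.0939 0.0761] yaw_y -93.24 rad 0.1097 th -179.84 Frad 0.79 Ftan -5.67 Fz 1.38 w 0.0428 gf 3.2 q6 90.1
```

```bash

python3 -m jog '[{"linear":[0.001,0.012,0],"roll":-0.05},{"linear":[0.001,0.012,0],"roll":-0.05}]' - >/dev/null && python3 chk.py &&
python3 -m jog '[{"linear":[0.001,0.012,0],"roll":-0.05},{"linear":[0.001,0.012,0],"roll":-0.05}]' - >/dev/null && python3 chk.py &&
python3 -m jog '[{"linear":[0.001,0.012,0],"roll":-0.05},{"linear":[0.001,0.012,0],"roll":-0.05}]' - >/dev/null && python3 chk.py &&
python3 -m jog '[{"linear":[0.001,0.012,0],"roll":-0.05},{"linear":[0.001,0.012,0],"roll":-0.05}]' - >/dev/null && python3 chk.py &&
python3 -m jog '[{"linear":[0.001,0.012,0],"roll":-0.05},{"linear":[0.001,0.012,0],"roll":-0.05}]' - >/dev/null && python3 chk.py &&
python3 -m jog '[{"linear":[0.001,0.012,0],"roll":-0.05},{"linear":[0.001,0.012,0],"roll":-0.05}]' - >/dev/null && python3 chk.py
```

```text
t12.97 pos [0.4435 0.0929 0.0761] yaw_y -92.74 rad 0.1097 th -179.31 Frad 0.84 Ftan -6.28 Fz 1.86 w 0.0424 gf 3.1 q6 89.5
t13.13 pos [0.4435 0.0919 0.0761] yaw_y -92.24 rad 0.1097 th -178.78 Frad 0.59 Ftan -5.80 Fz 2.53 w 0.0425 gf 2.9 q6 88.9
t13.30 pos [0.4435 0.0909 0.0761] yaw_y -91.74 rad 0.1097 th -178.26 Frad 0.25 Ftan -5.44 Fz 1.59 w 0.0424 gf 2.7 q6 88.3
t13.47 pos [0.4436 0.0899 0.0761] yaw_y -91.24 rad 0.1097 th -177.73 Frad 1.01 Ftan -5.26 Fz 1.83 w 0.0426 gf 2.6 q6 87.6
t13.63 pos [0.4436 0.0889 0.0761] yaw_y -90.74 rad 0.1097 th -177.22 Frad 1.83 Ftan -5.42 Fz 1.98 w 0.0427 gf 2.4 q6 87.0
t13.80 pos [0.4437 0.0879 0.0761] yaw_y -90.24 rad 0.1097 th -176.73 Frad 2.08 Ftan -4.08 Fz 1.32 w 0.0425 gf 2.3 q6 86.4
```

Still steady drag, so the pin is on the ring, at about 39.6°. Continuing.

```bash

python3 -m jog '[{"linear":[0.001,0.012,0],"roll":-0.05},{"linear":[0.001,0.012,0],"roll":-0.05}]' - >/dev/null && python3 chk.py &&
python3 -m jog '[{"linear":[0.001,0.012,0],"roll":-0.05},{"linear":[0.001,0.012,0],"roll":-0.05}]' - >/dev/null && python3 chk.py &&
python3 -m jog '[{"linear":[0.001,0.012,0],"roll":-0.05},{"linear":[0.001,0.012,0],"roll":-0.05}]' - >/dev/null && python3 chk.py &&
python3 -m jog '[{"linear":[0.001,0.012,0],"roll":-0.05},{"linear":[0.001,0.012,0],"roll":-0.05}]' - >/dev/null && python3 chk.py &&
python3 -m jog '[{"linear":[0.001,0.012,0],"roll":-0.05},{"linear":[0.001,0.012,0],"roll":-0.05}]' - >/dev/null && python3 chk.py &&
python3 -m jog '[{"linear":[0.001,0.012,0],"roll":-0.05},{"linear":[0.001,0.012,0],"roll":-0.05}]' - >/dev/null && python3 chk.py &&
python3 -m jog '[{"linear":[0.001,0.012,0],"roll":-0.05},{"linear":[0.001,0.012,0],"roll":-0.05}]' - >/dev/null && python3 chk.py &&
python3 -m jog '[{"linear":[0.001,0.012,0],"roll":-0.05},{"linear":[0.001,0.012,0],"roll":-0.05}]' - >/dev/null && python3 chk.py
```

```text
t13.97 pos [0.4437 0.087  0.0761] yaw_y -89.74 rad 0.1097 th -176.23 Frad 1.09 Ftan -4.33 Fz 1.20 w 0.0426 gf 2.2 q6 85.8
t14.13 pos [0.4438 0.086  0.0761] yaw_y -89.24 rad 0.1097 th -175.73 Frad 1.25 Ftan -5.09 Fz 1.37 w 0.0428 gf 2.2 q6 85.1
t14.30 pos [0.4438 0.0851 0.076 ] yaw_y -88.74 rad 0.1097 th -175.25 Frad 2.34 Ftan -5.14 Fz 1.13 w 0.0425 gf 2.3 q6 84.5
t14.47 pos [0.444  0.0841 0.0761] yaw_y -88.24 rad 0.1097 th -174.74 Frad 0.54 Ftan -4.63 Fz 1.19 w 0.0431 gf 2.4 q6 83.9
t14.63 pos [0.4441 0.0832 0.0761] yaw_y -87.74 rad 0.1097 th -174.23 Frad 1.96 Ftan -5.74 Fz 1.07 w 0.0427 gf 2.9 q6 83.3
t14.80 pos [0.4441 0.0822 0.076 ] yaw_y -87.24 rad 0.1097 th -173.73 Frad 1.25 Ftan -6.08 Fz 1.95 w 0.0428 gf 3.0 q6 82.6
t14.97 pos [0.4442 0.0812 0.076 ] yaw_y -86.74 rad 0.1097 th -173.22 Frad 2.02 Ftan -5.86 Fz 1.62 w 0.0429 gf 2.9 q6 82.0
t15.13 pos [0.4443 0.0803 0.076 ] yaw_y -86.24 rad 0.1097 th -172.71 Frad 1.19 Ftan -5.94 Fz 1.83 w 0.0427 gf 2.8 q6 81.4
```

```bash

python3 -m jog '[{"linear":[0.001,0.012,0],"roll":-0.05},{"linear":[0.001,0.012,0],"roll":-0.05}]' - >/dev/null && python3 chk.py &&
python3 -m jog '[{"linear":[0.001,0.012,0],"roll":-0.05},{"linear":[0.001,0.012,0],"roll":-0.05}]' - >/dev/null && python3 chk.py &&
python3 -m jog '[{"linear":[0.001,0.012,0],"roll":-0.05},{"linear":[0.001,0.012,0],"roll":-0.05}]' - >/dev/null && python3 chk.py &&
python3 -m jog '[{"linear":[0.001,0.012,0],"roll":-0.05},{"linear":[0.001,0.012,0],"roll":-0.05}]' - >/dev/null && python3 chk.py
python3 -c "
from h import *
cv2.imwrite('pics/side4.png',cv2.resize(optics.get_image('side')[160:260,260:380,::-1],None,fx=5,fy=5,interpolation=2))"
```

```text
t15.30 pos [0.4445 0.0793 0.076 ] yaw_y -85.73 rad 0.1097 th -172.21 Frad 1.56 Ftan -4.87 Fz 2.43 w 0.0428 gf 2.7 q6 80.8
t15.47 pos [0.4446 0.0784 0.076 ] yaw_y -85.23 rad 0.1097 th -171.70 Frad 2.04 Ftan -5.69 Fz 1.96 w 0.0429 gf 2.6 q6 80.1
t15.63 pos [0.4448 0.0774 0.076 ] yaw_y -84.73 rad 0.1097 th -171.19 Frad 1.99 Ftan -5.32 Fz 1.01 w 0.0426 gf 2.5 q6 79.5
t15.80 pos [0.4449 0.0765 0.076 ] yaw_y -84.23 rad 0.1097 th -170.70 Frad 1.92 Ftan -5.13 Fz 0.48 w 0.0425 gf 2.4 q6 78.9
```

View pics/side4.png

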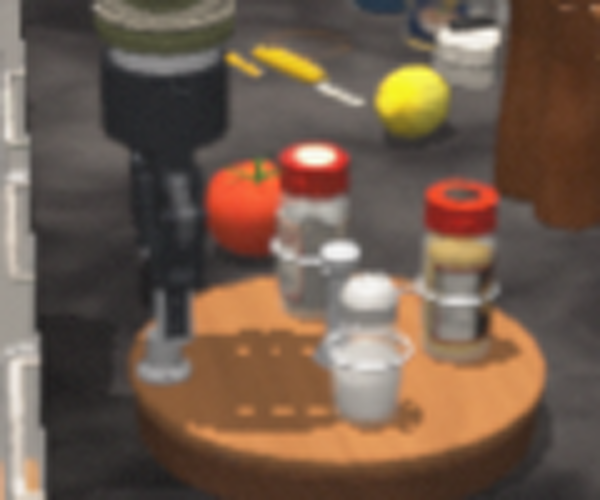

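The jars have turned along with the bush, now at (163,355), so the carousel is following. About 45.6° with no lock yet, so I continue.

```bash

python3 -m jog '[{"linear":[0.001,0.012,0],"roll":-0.05},{"linear":[0.001,0.012,0],"roll":-0.05}]' - >/dev/null && python3 chk.py &&
python3 -m jog '[{"linear":[0.001,0.012,0],"roll":-0.05},{"linear":[0.001,0.012,0],"roll":-0.05}]' - >/dev/null && python3 chk.py &&
python3 -m jog '[{"linear":[0.001,0.012,0],"roll":-0.05},{"linear":[0.001,0.012,0],"roll":-0.05}]' - >/dev/null && python3 chk.py &&
python3 -m jog '[{"linear":[0.001,0.012,0],"roll":-0.05},{"linear":[0.001,0.012,0],"roll":-0.05}]' - >/dev/null && python3 chk.py &&
python3 -m jog '[{"linear":[0.001,0.012,0],"roll":-0.05},{"linear":[0.001,0.012,0],"roll":-0.05}]' - >/dev/null && python3 chk.py &&
python3 -m jog '[{"linear":[0.001,0.012,0],"roll":-0.05},{"linear":[0.001,0.012,0],"roll":-0.05}]' - >/dev/null && python3 chk.py &&
python3 -m jog '[{"linear":[0.001,0.012,0],"roll":-0.05},{"linear":[0.001,0.012,0],"roll":-0.05}]' - >/dev/null && python3 chk.py &&
python3 -m jog '[{"linear":[0.001,0.012,0],"roll":-0.05},{"linear":[0.001,0.012,0],"roll":-0.05}]' - >/dev/null && python3 chk.py
```

```text
t16.02 pos [0.4451 0.0755 0.076 ] yaw_y -83.74 rad 0.1097 th -170.19 Frad 1.69 Ftan -4.93 Fz 2.26 w 0.0424 gf 2.3 q6 78.3
t16.18 pos [0.4457 0.0743 0.0761] yaw_y -83.23 rad 0.1093 th -169.50 Frad 0.08 Ftan 0.77 Fz 0.00 w 0.0426 gf 0.0 q6 77.7
t16.35 pos [0.4463 0.0732 0.0762] yaw_y -82.75 rad 0.1089 th -168.87 Frad -0.47 Ftan -0.65 Fz -0.23 w 0.0427 gf 0.0 q6 77.1
t16.52 pos [0.4463 0.0724 0.0762] yaw_y -82.25 rad 0.1091 th -168.49 Frad 0.53 Ftan -0.86 Fz 0.38 w 0.0426 gf 0.0 q6 76.4
t16.68 pos [0.4464 0.0716 0.0761] yaw_y -81.74 rad 0.1091 th -168.06 Frad 0.45 Ftan 0.68 Fz 0.02 w 0.0427 gf 0.0 q6 75.8
t16.85 pos [0.4466 0.0708 0.0761] yaw_y -81.24 rad 0.1091 th -167.60 Frad 0.84 Ftan 0.65 Fz -0.04 w 0.0425 gf 0.0 q6 75.2
t17.02 pos [0.4468 0.0699 0.0761] yaw_y -80.74 rad 0.1091 th -167.13 Frad -0.58 Ftan -0.44 Fz 0.34 w 0.0427 gf 0.2 q6 74.6
t17.18 pos [0.447  0.0689 0.0761] yaw_y -80.24 rad 0.1091 th -166.62 Frad -0.16 Ftan -0.01 Fz -0.19 w 0.0423 gf 0.3 q6 73.9
```

The drag vanished at about 46°, so the pin has probably dropped. I'll look before pushing any further.

```bash
python3 -c "
from h import *
a=optics.get_image('side')[170:250,270:350,::-1];b=optics.get_image('top')[175:280,205:325,::-1]
cv2.imwrite('pics/top5raw.png',b)
cv2.imwrite('pics/mix5.png',np.hstack([cv2.resize(a,(400,400),interpolation=2),cv2.resize(b,(400,350),interpolation=2)[:400] if 0 else cv2.copyMakeBorder(cv2.resize(b,(400,350),interpolation=2),0,50,0,0,0)]))"
```

```text
(no output)
```

View pics/mix5.png

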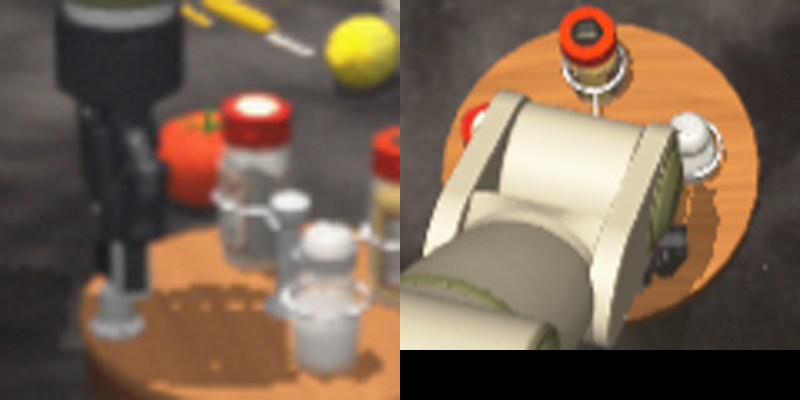

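```bash
python3 - <<'E'
from h import *
st()
for n,p in(("j2",(186,32)),("j3",(290,128))):
    d=px2w("top",((p[0]+.5)/3.333-.5+205,(p[1]+.5)/3.333-.5+175),.147)[:2]-C; print(n,np.hypot(*d),np.degrees(np.arctan2(d[1],d[0])))
# image registration: rotate first rectified disc (z=.147 plane, red/jar caps) vs now
def rect(im,off,z=.147):
    g=np.linspace(-.115,.115,231); X,Y=np.meshgrid(g,g)
    P=np.c_[X.ravel()+C[0],Y.ravel()+C[1],np.full(X.size,z)]
    uv=(w2px("top",P)-off).astype(np.float32).reshape(231,231,2)
    return cv2.remap(im,uv[...,0],uv[...,1],cv2.INTER_LINEAR)
a=rect(cv2.imread("pics/top0.png"),[0,0]);b=rect(cv2.imread("pics/top5raw.png"),[205,175])
best=[]
for t in np.arange(38,58,.25):
    r=cv2.warpAffine(a,cv2.getRotationMatrix2D((115,115),-t,1),(231,231))  # y grows down => sign
    m=np.zeros((231,231),np.uint8)
    # around cap of jar2 after turn
    ang=np.radians(-40.5+t); cv2.circle(m,(int(round(115+76*np.cos(ang))),int(round(115+76*np.sin(ang)))),18,1,-1)
    d=np.abs(r.astype(int)-b).sum(2)[m>0].mean(); best.append((d,t))
best.sort();print(best[:5])
E
```

```text
t17.28 pos [0.4471 0.0689 0.0761] yaw_y -80.25 rad 0.1091 th -166.59 Frad -0.08 Ftan -0.64 Fz -0.01 w 0.0428 gf 0.0 q6 74.0
j2 0.07635662926916885 9.51104465449817
j3 0.07912399550271831 -86.13301594630846
[(np.float64(15.748265609514371), np.float64(50.0)), (np.float64(16.138751238850347), np.float64(50.25)), (np.float64(16.73637264618434), np.float64(49.75)), (np.float64(17.962338949454907), np.float64(50.5)), (np.float64(18.98810703666997), np.float64(49.5))]
```

Rotation is now about 50° and the finger meets almost no resistance, which fits the pin being in a hole with play: a round nose starts to sink about 6 mm before the hole's centre. I'll confirm with half-millimetre pushes, stopping above 5 N.

```bash
sed -i 's/>8/>5/' chk.py
python3 -m jog '[{"linear":[0.001,0.012,0],"roll":-0.05},{"linear":[0,0,0],"roll":0}]' - >/dev/null && python3 chk.py &&
python3 -m jog '[{"linear":[0.001,0.012,0],"roll":-0.05},{"linear":[0,0,0],"roll":0}]' - >/dev/null && python3 chk.py &&
python3 -m jog '[{"linear":[0.001,0.012,0],"roll":-0.05},{"linear":[0,0,0],"roll":0}]' - >/dev/null && python3 chk.py &&
python3 -m jog '[{"linear":[0.001,0.012,0],"roll":-0.05},{"linear":[0,0,0],"roll":0}]' - >/dev/null && python3 chk.py &&
python3 -m jog '[{"linear":[0.001,0.012,0],"roll":-0.05},{"linear":[0,0,0],"roll":0}]' - >/dev/null && python3 chk.py
```

```text
t17.45 pos [0.4472 0.0684 0.0761] yaw_y -80.00 rad 0.1091 th -166.35 Frad -0.25 Ftan -1.32 Fz -0.56 w 0.0425 gf 0.1 q6 73.6
t17.62 pos [0.4473 0.068  0.0761] yaw_y -79.75 rad 0.1091 th -166.09 Frad -0.58 Ftan -0.17 Fz -0.28 w 0.0428 gf 0.1 q6 73.3
t17.78 pos [0.4474 0.0675 0.0761] yaw_y -79.50 rad 0.1091 th -165.83 Frad 0.62 Ftan -0.14 Fz -0.41 w 0.0428 gf 0.1 q6 73.0
t17.95 pos [0.4476 0.067  0.0761] yaw_y -79.25 rad 0.1091 th -165.58 Frad -0.79 Ftan 0.60 Fz 0.14 w 0.0425 gf 0.1 q6 72.7
t18.12 pos [0.4476 0.0666 0.0761] yaw_y -79.00 rad 0.1091 th -165.36 Frad 0.14 Ftan -1.27 Fz 0.74 w 0.0425 gf 0.3 q6 72.4
```

```bash
cat > reg.py <<'E'
from h import *
def rect(im,off,z=.147,ext=115):
    g=np.linspace(-ext,ext,4*ext+1)/1000; X,Y=np.meshgrid(g,g)
    P=np.c_[X.ravel()+C[0],Y.ravel()+C[1],np.full(X.size,z)]
    uv=(w2px("top",P)-off).astype(np.float32).reshape(len(g),len(g),2)
    return cv2.remap(im,uv[...,0],uv[...,1],cv2.INTER_CUBIC)
def reg(a,b,ts,j2):
    c=(a.shape[0]-1)/2; best=[]
    for t in ts:
        r=cv2.warpAffine(a,cv2.getRotationMatrix2D((c,c),-t,1),a.shape[:2])
        m=np.zeros(a.shape[:2],np.uint8); an=np.radians(j2+t)
        cv2.circle(m,(int(round(c+152*np.cos(an))),int(round(c+152*np.sin(an)))),30,1,-1)
        best.append((np.abs(r.astype(int)-b).sum(2)[m>0].mean().round(2),t))
    return sorted(best)[:3]
E
python3 - <<'E'
from reg import *
b=optics.get_image("top")[175:280,205:325,::-1]; cv2.imwrite("pics/top6raw.png",b)
a0=rect(cv2.imread("pics/top0.png"),[0,0]);a=rect(cv2.imread("pics/top5raw.png"),[205,175]);b=rect(b.copy(),[205,175])
print(reg(a,b,np.arange(-3,5,.25),9)); print(reg(a0,b,np.arange(42,58,.25),-41))
E
```

```text
[(np.float64(11.22), np.float64(1.25)), (np.float64(11.58), np.float64(1.0)), (np.float64(13.86), np.float64(1.5))]
[(np.float64(22.79), np.float64(51.25)), (np.float64(23.28), np.float64(51.0)), (np.float64(23.92), np.float64(51.5))]
```

The carousel is still following the finger freely, now at about 51°, which is farther than I expected. Before pushing any more I'll back off, raise the tool and measure the knob's height.

```bash
python3 -m jog '[{"linear":[0,-0.1,0],"roll":0},{"linear":[0,-0.1,0],"roll":0},{"linear":[0,0,-0.5],"roll":0},{"linear":[0,0,-0.5],"roll":0},{"linear":[0,0,-0.5],"roll":0},{"linear":[0,0,0],"roll":0}]' - >/dev/null; python3 - <<'E'
from reg import *
st()
s=optics.get_image("side")[:,:,::-1]; cv2.imwrite("pics/side7.png",s)
b=optics.get_image("top")[:,:,::-1]; cv2.imwrite("pics/top7.png",b)
a0=rect(cv2.imread("pics/top0.png"),[0,0])
print(reg(a0,rect(b.copy(),[0,0]),np.arange(44,58,.25),-41))
for th in (189,190.5):
    t=np.radians(th);P=C+.1104*np.array([np.cos(t),np.sin(t)])
    zs=[.041,.069,.078,.088,.106,.116]
    uv=w2px("side",[[*P,z] for z in zs]); print(th,dict(zip(zs,uv.round(1).tolist())))
u=int(round(uv[:,0].mean()))
r0=int(uv[:,1].min())-14;r1=int(uv[:,1].max())+4
g=s.sum(2)//3
for r in range(r0,r1): print(r,g[r,u-7:u+8])
E
```

```text
t18.67 pos [0.4476 0.0748 0.1392] yaw_y -78.99 rad 0.1074 th -169.57 Frad -0.61 Ftan 0.68 Fz 0.80 w 0.0427 gf 0.0 q6 73.5
[(np.float64(22.88), np.float64(51.25)), (np.float64(23.4), np.float64(51.0)), (np.float64(23.94), np.float64(51.5))]
189 {0.041: [293.4, 235.3], 0.069: [293.3, 227.1], 0.078: [293.3, 224.4], 0.088: [293.3, 221.5], 0.106: [293.2, 216.1], 0.116: [293.2, 213.0]}
190.5 {0.041: [293.7, 235.7], 0.069: [293.6, 227.5], 0.078: [293.5, 224.8], 0.088: [293.5, 221.8], 0.106: [293.4, 216.4], 0.116: [293.4, 213.4]}
199 [ 64  65  44  41  49  83 101  73  44  44  45  45  64  82  90]
200 [ 66  66  45  41  51  84 103  74  45  49  50  46  67  85  90]
201 [ 62  62  45  42  51  85 105  77  46  43  46  47  72  94  89]
202 [ 58  54  45  44  50  82 107  87  49  42  43  44  74  95  83]
203 [ 62  59  53  52  55  84 110  87  48  43  44  46  74  93  80]
204 [ 65  64  63  61  62  85 110  87  47  40  42  47  74  93  76]
205 [ 63  62  61  58  61  84 107  87  48  42  40  48  76  93  73]
206 [ 61  57  57  55  56  79 103  86  47  43  45  47  75  94  76]
207 [ 54  52  52  50  53  81 105  93  60  54
[... 1247 characters left out ...]
138 138 143 145 131 106  99  95  91  89]
229 [ 93  96 101 113 131 142 143 140 131 112  94  92  92  93  90]
230 [ 94  94 100 107 118 124 124 123 117 105  93  93  94  92  91]
231 [ 94  95 100 107 117 122 122 120 114 104  93  93  93  92  91]
232 [ 94  95 100 107 118 122 121 118 113 105  96  93  94  95  94]
233 [ 93  98 104 111 117 121 121 119 114 110 108 104  94  94  94]
234 [ 95 109 125 126 124 122 122 121 123 129 132 120  98  94  94]
235 [101 123 148 150 143 140 137 132 139 152 147 127  98  94  93]
236 [ 94 116 141 152 159 166 162 148 144 147 138 117  95  94  95]
237 [ 87 100 111 129 144 152 150 136 128 122 108  99  94  94  94]
238 [ 75  88  98 103 112 114 114 111 106 103  99  96  96  94  95]
```

```bash
python3 - <<'E'
from h import *
def prof(f,th):
    s=cv2.imread(f).sum(2)//3; t=np.radians(th); P=C+.1104*np.array([np.cos(t),np.sin(t)])
    zs=[.041,.069,.078,.088,.106,.116]; uv=w2px("side",[[*P,z] for z in zs]); print(f,th,uv.round(1).tolist())
    u=int(round(uv[1,0])); r=int(round(uv[1,1]))
    for k in range(-18,12): print(k,r+k,s[r+k,u-6:u+7])
prof("pics/side0.png",139.4); 
E
```

```text
pics/side0.png 139.4 [[299.2, 222.5], [299.2, 214.7], [299.1, 212.2], [299.1, 209.3], [299.1, 204.1], [299.1, 201.2]]
-18 197 [ 63  63  64  64  62  63  64  70  87 114 127 130 127]
-17 198 [ 59  58  60  59  58  57  60  66  89 116 126 129 129]
-16 199 [ 55  57  58  59  56  55  54  63  90 114 122 127 129]
-15 200 [ 53  53  53  52  50  51  51  63  85 109 118 121 123]
-14 201 [ 54  53  53  53  49  52  53  64  85 101 110 113 118]
-13 202 [ 54  54  52  53  53  53  55  65  78  92  99 106 109]
-12 203 [57 58 55 55 54 54 56 60 72 81 87 93 96]
-11 204 [56 55 55 51 51 53 52 54 58 67 76 82 86]
-10 205 [55 52 47 49 51 54 56 50 48 52 61 72 76]
-9 206 [54 52 39 44 49 54 56 45 42 42 53 66 72]
-8 207 [52 50 34 32 33 36 31 32 33 39 52 60 67]
-7 208 [51 50 35 30 31 30 29 30 31 36 50 59 63]
-6 209 [54 50 36 30 31 31 29 32 30 32 41 53 58]
-5 210 [54 51 37 31 33 30 26 30 29 32 38 46 49]
-4 211 [54 49 40 28 32 28 27 30 30 34 41 43 41]
-3 212 [52 48 41 39 36 39 36 38 40 42 48 51 47]
-2 213 [48 48 53 67 72 80 80 81 75 59 55 56 57]
-1 214 [ 45  49  73 105 119 122 123 123 118  87  62  61  64]
0 215 [ 46  50  83 122 140 138 140 140 134 102  66  64  68]
1 216 [ 45  49  76 112 134 142 143 138 121  93  70  77  90]
2 217 [ 46  49  77 109 121 124 124 120 113 103 105 117 128]
3 218 [ 47  51  77 112 123 122 121 118 113 123 143 153 155]
4 219 [ 50  60  87 112 124 123 121 119 113 127 153 158 159]
5 220 [ 70 119 145 131 132 127 122 118 114 128 152 156 156]
6 221 [113 183 216 187 166 151 136 132 129 137 146 146 141]
7 222 [147 196 223 221 217 213 198 179 158 153 144 128 108]
8 223 [152 166 180 186 217 228 225 200 156 142 124 105 108]
9 224 [155 155 147 144 155 164 165 151 138 132 125 123 137]
10 225 [157 158 157 153 150 149 149 147 148 151 151 154 168]
11 226 [157 158 157 156 156 154 153 153 152 153 153 159 182]
```

Compared with the first picture, the knob's bottom sits the same height above the bush flange (10 px now; 9.7 px then, about 10.2 at this scale), so the pin is home. I'll go back down and make a gentle lock test.

```bash
python3 -m jog '[{"linear":[-0.04,0,0.5],"roll":0},{"linear":[0,0,0.5],"roll":0},{"linear":[0,0,0.5],"roll":0},{"linear":[0,0,0.05],"roll":0},{"linear":[0,0.1,0],"roll":0},{"linear":[0,0.08,0],"roll":0},{"linear":[0,0,0],"roll":0}]' - >/dev/null && python3 chk.py &&
python3 -m jog '[{"linear":[0.001,0.012,0],"roll":-0.05},{"linear":[0,0,0],"roll":0}]' - >/dev/null && python3 chk.py &&
python3 -m jog '[{"linear":[0.001,0.012,0],"roll":-0.05},{"linear":[0,0,0],"roll":0}]' - >/dev/null && python3 chk.py &&
python3 -m jog '[{"linear":[0.001,0.012,0],"roll":-0.05},{"linear":[0,0,0],"roll":0}]' - >/dev/null && python3 chk.py &&
python3 -m jog '[{"linear":[0.001,0.012,0],"roll":-0.05},{"linear":[0,0,0],"roll":0}]' - >/dev/null && python3 chk.py &&
python3 -m jog '[{"linear":[0.001,0.012,0],"roll":-0.05},{"linear":[0,0,0],"roll":0}]' - >/dev/null && python3 chk.py &&
python3 -m jog '[{"linear":[0.001,0.012,0],"roll":-0.05},{"linear":[0,0,0],"roll":0}]' - >/dev/null && python3 chk.py
```

```text
t19.35 pos [0.4466 0.0665 0.0749] yaw_y -79.04 rad 0.1101 th -165.45 Frad 0.28 Ftan 0.75 Fz -0.11 w 0.0431 gf 0.0 q6 72.4
t19.52 pos [0.4464 0.0665 0.0748] yaw_y -78.76 rad 0.1103 th -165.46 Frad -1.08 Ftan 1.05 Fz -0.90 w 0.0428 gf 0.0 q6 72.1
t19.68 pos [0.4463 0.0663 0.0744] yaw_y -78.50 rad 0.1105 th -165.35 Frad 0.00 Ftan -1.05 Fz -0.00 w 0.0429 gf 0.3 q6 71.8
t19.85 pos [0.4464 0.0659 0.0743] yaw_y -78.25 rad 0.1105 th -165.18 Frad -0.59 Ftan -2.89 Fz 2.77 w 0.0427 gf 1.3 q6 71.5
t20.02 pos [0.4465 0.0656 0.0743] yaw_y -78.00 rad 0.1105 th -165.01 Frad -0.50 Ftan -4.45 Fz 3.62 w 0.0425 gf 2.4 q6 71.2
t20.18 pos [0.4466 0.0654 0.0743] yaw_y -77.76 rad 0.1104 th -164.86 Frad -1.51 Ftan -6.39 Fz 3.55 w 0.0429 gf 3.2 q6 70.9
```

```bash
python3 -m jog '[{"linear":[0.001,0.012,0],"roll":-0.05},{"linear":[0,0,0],"roll":0},{"linear":[0,0,0],"roll":0}]' - >/dev/null; python3 chk.py; python3 - <<'E'
from reg import *
b=optics.get_image("top")[:,:,::-1].copy()
print(reg(rect(cv2.imread("pics/top7.png"),[0,0]),rect(b,[0,0]),np.arange(-2,3,.125),10))
E
```

```text
t20.43 pos [0.4467 0.0651 0.0743] yaw_y -77.52 rad 0.1104 th -164.73 Frad -2.62 Ftan -8.85 Fz 4.17 w 0.0427 gf 4.1 q6 70.6
[(np.float64(9.39), np.float64(0.5)), (np.float64(9.49), np.float64(0.625)), (np.float64(10.18), np.float64(0.375))]
```

It is locked: the force climbed steadily to 8.9 N as the motion stalled. I'll back off, raise clear and check the knob once more.

```bash
python3 -m jog '[{"linear":[0,-0.1,0],"roll":0},{"linear":[0,-0.13,0],"roll":0},{"linear":[0,0,0],"roll":0},{"linear":[0,0,-0.5],"roll":0},{"linear":[0,0,-0.8],"roll":0},{"linear":[0,0,-0.8],"roll":0},{"linear":[0,0,-0.8],"roll":0},{"linear":[0,0,0],"roll":0},{"linear":[0,0,0],"roll":0},{"linear":[0,0,0],"roll":0}]' - >/dev/null; python3 - <<'E'
from reg import *
st()
s=optics.get_image("side")[:,:,::-1]; b=optics.get_image("top")[:,:,::-1].copy()
print(reg(rect(cv2.imread("pics/top7.png"),[0,0]),rect(b,[0,0]),np.arange(-2,3,.125),10))
cv2.imwrite("pics/fin.png",np.hstack([cv2.resize(s[185:255,265:335],(480,480),interpolation=2),cv2.resize(s[170:410,290:450],(320,480),interpolation=2)]))
E
```

```text
t21.32 pos [0.4443 0.0733 0.1894] yaw_y -77.51 rad 0.1109 th -169.12 Frad -0.00 Ftan 0.37 Fz 0.47 w 0.0424 gf 0.0 q6 71.8
[(np.float64(5.86), np.float64(0.0)), (np.float64(5.88), np.float64(-0.125)), (np.float64(7.38), np.float64(-0.25))]
```

View pics/fin.png

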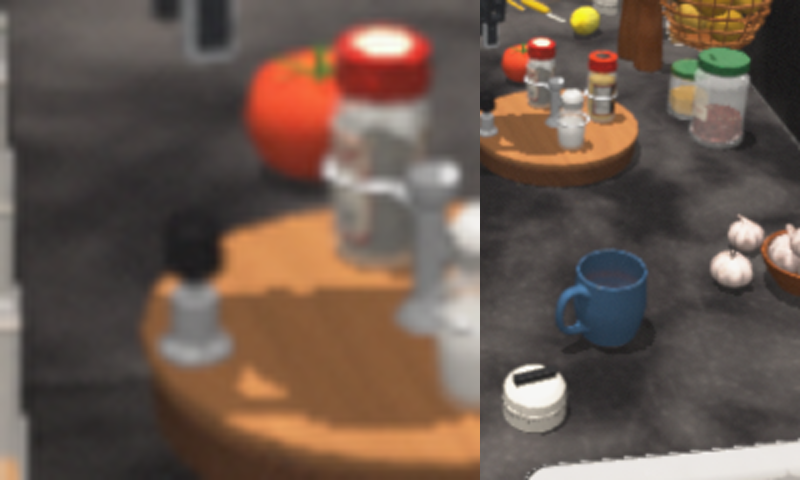

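The knob at (193,245) sits right on its bush at (195,315) with no pin showing. The carousel settled back at about 51°, the mug, timer and tomato stand where they were, and the gripper is clear. Handing in.

```bash
python3 -c "
from rig import env
print(env.close_job())"
```

```text
the job is handed in; nothing more can be done
None
```

I turned the carousel anticlockwise to the next hole, about 51° round, and the index pin is home and locked there: the lock test reached 8.9 N, nothing else was moved, and I handed it in at about 21 s with the gripper clear.

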